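Stopper the water-test flask and hold the telescoping reading lamp up at its second stop

TASK

Take the cork stopper from its little stand, set it into the neck of the amber test flask until its head sits flat on the rim, and let go of it. Then, for reading the test, press in the button on the side of the reading lamp's grip, pull the lamp straight up with the button held in, past the first stop to the second stop at the very top, and finish while still gripping it and holding it fully extended; it must not be let go. Keep the flask standing upright with its stopper in, and leave the other things on the counter where they are.

Things in the scene. Friction and masses are not known exactly. Their poses are not given: they have to be found in the camera images.
- stopper_head (a point): Centre of the head of the cork stopper (loose, 20 g, upright). Head: upright cylinder 34 mm across, 26 mm high; this point is half-way up it, 13 mm above its flat underside. Under it a tapered plug 22 mm long, 21 mm across at the head, 14 mm at the foot. z is its axis, up. At the start the plug hangs in the mouth of the stopper stand, head resting on top.
- stand_mouth (a point): Centre of the open mouth, at the top rim, of the stopper stand, a fixed white plastic tube 31 mm across outside and 25 mm inside, its mouth 62 mm above the counter, on a 60 mm foot disc. It is thinner than the stopper's head, so fingertips can pass down beside it.
- stopper: The stopper itself; origin at the centre of the plug's foot (35 mm below stopper_head), z up its axis.
- flask_rim (a point): Centre of the open mouth, at the rim, of the amber glass test flask (loose, about 160 g, standing on the counter, rim 100 mm above it). Neck straight for the top 36 mm, 31 mm across outside and 25 mm inside; below it a cone widens to a base 74 mm across. z is the flask's axis, up. With the stopper home, stopper_head is 13 mm above this point.
- lamp_grip (a point): Black grip on top of the telescoping lamp's mast: upright block 28 mm (x) by 34 mm (y) by 46 mm high (z, up), this point at its centre, 138 mm above the counter when the lamp is down. A round steel button, 18 mm across, stands 5 mm proud of the middle of its +y face; gripping the block across y with the fingers pushes it in flush. Top and y sides are clear for a gripper from above.
- lamp_head (a point): Centre of the underside of the lamp head, a disc 60 mm across and 12 mm thick, 85 mm from the mast along the grip's +x, on an arm from the mast just under the grip; it rises with the mast. 107 mm above the counter when down. The lamp's round base, 100 mm across, is fixed to the counter under the grip.
- lamp_mast (a joint): How far the lamp is pulled straight up, in m: 0 down, first stop about 0.05, second stop (end of travel) 0.100. With the button out a catch locks it at 0 and blocks it from below at the first stop; with the button held in it passes both. Spring and weight pull it down, about 5 N at the bottom to 9 N at the top; let go at the top, it sinks to about 0.06, resting on the first stop.
- lamp_button (a joint): How far the button in the grip is pressed, in m: 0 out, 0.005 flush with the grip, 0.006 at its end. It frees the catch from about 0.003. Spring: about 2 N to start it, 6 N when flush.
- organiser: Clear acrylic organiser with a shut clip-on lid, 118 by 196 mm, 64 mm high; origin at the centre of its underside. Leave it alone.
- flake_tin: Green tin with a white cap, 63 mm across, 76 mm high; origin at the centre of its underside. Leave it alone.
- feeding_ring: Flat yellow plastic ring, 66 mm across, 9 mm high; origin at the centre of its underside. Leave it alone.
- spoon: Silver spoon, 140 mm long, lying along its x; origin under its middle. Leave it alone.
- tube_holder: Wooden holder, 50 by 80 mm, 70 mm high, with a slim glass test tube up to 119 mm; origin at the centre of its underside. Leave it alone.
- glass_scraper: Grey hand scraper block, 80 by 50 mm, 35 mm high with its black handle; origin at the centre of its underside. Leave it alone.
Mind the look-alikes: they are no part of the job. There is more than one size of the stopper; the job needs the smallest.

How it is judged (in metres and radians):
On the way, in this order (a step that is already met when the one before it is completed fails the run):
1. the stopper sits home in the flask's neck and has been let go, the lamp still down (z of stopper_head in the frame of flask_rim between 0.008 and 0.0165 m and horizontal distance between stopper_head and flask_rim below 0.006 m and angle between the z axis of stopper_head and the z axis of flask_rim, either way round below 0.1 rad and angle between flask_rim's own z axis and vertical below 0.1 rad and height (world z) of flask_rim below 0.106 m and contact force between the fingers and stopper below 0.2 N and value of joint lamp_mast below 0.01 m), for 0.2 s.
2. the button is pressed in with the lamp still near the bottom (value of joint lamp_button above 0.003 m and value of joint lamp_mast below 0.03 m), for 0.1 s.
3. the lamp is pulled up to the second stop, held by the fingers (value of joint lamp_mast above 0.094 m and contact force between the fingers and lamp_mast above 2 N), for 0.2 s.
At the end, for the whole second after the job is handed in: Mast out at least 94 of its 100 mm, still, gripped by the fingers (over 2 N on the grip); stopper head flat on the flask rim (within 3.5 mm of home, centred within 6 mm, straight within 0.1 rad); flask upright on the counter (tilt under 0.1 rad) (all of step 3 and z of stopper_head in the frame of flask_rim between 0.008 and 0.0165 m and horizontal distance between stopper_head and flask_rim below 0.006 m and angle between the z axis of stopper_head and the z axis of flask_rim, either way round below 0.1 rad and angle between flask_rim's own z axis and vertical below 0.1 rad and height (world z) of flask_rim below 0.106 m and velocity of joint lamp_mast between -0.02 and 0.02 m/s); the arm keeps its last pose, push and grip.
It fails at once if the flask is tipped by more than 0.35 rad (angle between flask_rim's own z axis and vertical above 0.35 rad).
It fails at once if a bystander is moved by more than 30 mm (distance of any of organiser, flake_tin, feeding_ring, spoon, tube_holder, glass_scraper from where it was at the start of the episode above 0.03 m).
It also fails if it takes over 56 s, if anything falls off the work surface, if the arm or the gripper's body presses on something with over 40 N, if the wrist force passes 120 N, or if a joint passes its speed limit or range.

ROBOT

A 7-joint arm with a two-finger parallel gripper is mounted at the origin on the work surface. World frame = base frame: x ahead of the robot, y to its left, z up, the work surface at z = 0. Lengths are in mm, angles in rad, forces in N, time in s.
With the tool pointing down it reaches from about 350 to 775 mm from the base axis. Payload 3.1 kg.
Tool frame: the origin (TCP) lies at the very end of the fingers, on their centre line; the grasp point (between the pads) lies 19 mm behind it; z points along the fingers, x is the direction in which the jaws open and shut, and the axes are right-handed (so a half turn about z gives the same grasp; the last joint's range is limited). The gripper opens to 85 mm and grips with 20 to 120 N. Pads are 22 mm wide; open, the fingers measure 114 mm over their backs; the gripper's body (76 mm by 85 mm) begins 54 mm behind the grasp point. The pads swing forward as they close: fully open they stand 13 mm farther back than shut.
Start: joints at [-1.377, 0.311, 0.014, 1.512, -0.004, 1.319, -0.027], TCP at [128.463, 534.803, 231.304] pointing down, gripper open.
Joint ranges: [-2.7, 2.7], [-0.3, 1.91], [-1.27, 1.3], [0.12, 2.57], [-1.44, 4.58], [0.2, 2.03], [-3.05, 3.05]. Speed limits (rad/s): [2.79, 2.79, 3.14, 3.14, 3.14, 3.14, 3.14].

INTERFACE

Orientations are given as a unit quaternion [w, x, y, z].
In Python, from station import bot, read_camera gives the robot as it stands.
- The arm moves only by the tool drive_tool, never from a script. Its argument "moves" is a list of rows, each a list of 3 entries, a list of its own where there are three numbers: the shift along the tool's x, y, z in mm, then the turn about the tool's z in rad, then the opening, from 0 (shut) to 1 (fully open). A call has 1 to 10 rows; each row shifts and turns the commanded pose from where the row before left it, along the tool's axes as they then stand; what a row does not reach is not made up. A row lasts 1/8 s, in which the tool goes at most 62.5 mm and 10.7 degrees, less where a joint would pass 70% of its speed; a pose out of reach is approached as far as the arm can. A call with a gripper value outside its range is refused whole. The fingers move at their own pace and stop on an object; "squeeze" is the grip in N (left out, the last holds). Time passes only in rows, so rows that do not move let the fingers close. It gives the time, the measured TCP pose, the force and the opening at its end, in the units of the state.
- bot.get_obs(): the state, without advancing time (a new reading comes with each control period).
- read_camera(name): name is "scene" or "top"; returns a dict with "color" (400x640x3 uint8, red, green, blue), "K" (3x3 intrinsics, pixels), "R" (3x3) and "t" (3): a world point X has camera coordinates R X + t. Camera axes: x right, y down, z forward; pixel columns grow to the right and rows downward; lengths in mm; the calibration is good to about 2 mm. A picture is of the moment at which its call begins. There is no depth.
- bot.close_job(): hands the job in, once; it reports no verdict.
The state is a dict: "clock": time; "qpos": joint angles; "qvel": joint speeds; "tau": joint torques, N m; "position": TCP position; "ee_rot": TCP orientation; "wrist_force": force on the tool from outside, world axes, zero at the start; "moment": the same for the moment, N m; "finger_gap": opening from 0.0 (shut) to 1.0 (fully open).
Only numpy, scipy, OpenCV 4.12 (cv2) and the standard library are available. Lean on these libraries where they do the work, as an engineer would, in place of code of your own. Each camera call takes 0.05 s, during which the arm holds its last target.

## Working session

There is one attempt and no reset: what is moved stays moved. The work goes in short steps, Python scripts to look and compute and a tool call to move; the robot and the scene stay as the last step left them, time stands still between calls to the robot, and variables do not carry over. Pictures are saved under pics/ and viewed, and the job is handed in when it is done.

Besides the shell and the picture viewer there is one more tool, called in YAML: its name, and indented under it one key for each argument. drive_tool: Moves the arm, as the interface text tells. Its arguments: {"type":"object","properties":{"moves":{"type":"array","items":{"type":"array"}},"squeeze":{"type":"number"}},"required":["moves"]}

```bash
mkdir -p pics; ls
python3 - <<'E'
from station import bot, read_camera
import cv2,numpy as np
o=bot.get_obs(); print(o)
for n in("scene","top"):
    d=read_camera(n); cv2.imwrite(f"pics/{n}0.png",d["color"][:,:,::-1]); print(n,d["K"],d["R"],d["t"])
E
```

```text
pics
{'clock': 0.0, 'qpos': array([-1.37668491,  0.31174644,  0.01402525,  1.51305393, -0.00438975,
        1.31916863, -0.02720762]), 'qvel': array([ 0.00118332,  0.00032676,  0.00013028, -0.00110202,  0.00047546,
       -0.00071289,  0.00084481]), 'tau': array([-1.26799491e-04, -3.79916203e+01,  1.45667042e-01, -2.30587399e+01,
        1.22055790e-02,  1.39638726e-02, -5.90834176e-06]), 'position': array([128.33893251, 534.07949734, 230.21099519]), 'ee_rot': array([ 7.70950823e-04,  7.85363409e-01,  6.19033876e-01, -8.83948347e-04]), 'wrist_force': array([ 0.16652064, -0.38959493,  0.29379048]), 'moment': array([-0.01628002,  0.0510165 ,  0.01555372]), 'finger_gap': 1.000109575291049}
scene [[397.6244549    0.         316.56745026]
 [  0.         397.6244549  202.24326961]
 [  0.           0.           1.        ]] [[-0.29556264  0.95531261 -0.00453157]
 [ 0.715934    0.21835603 -0.66314339]
 [-0.63251975 -0.19924472 -0.74847866]] [ 163.95614333 -310.48416064 1398.22885612]
top [[473.5751798    0.         315.77360473]
 [  0.         473.5751798  203.76209138]
 [  0.           0.           1.        ]] [[-0.02596833 -0.99945085 -0.02058282]
 [-0.98120932  0.02942146 -0.1906899 ]
 [ 0.19119076  0.01524416 -0.98143452]] [  36.61172262  557.15718565 1165.23342885]
```

View pics/scene0.png

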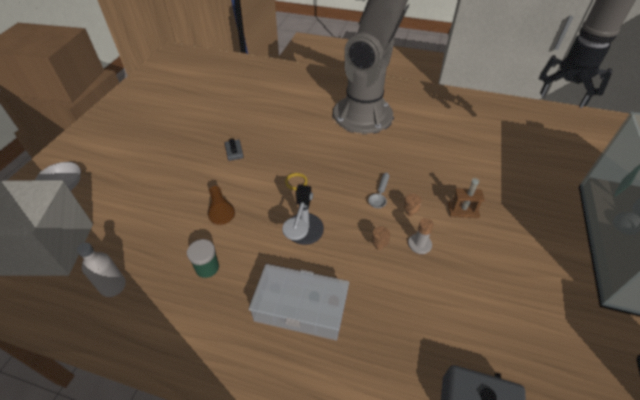

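View pics/top0.png

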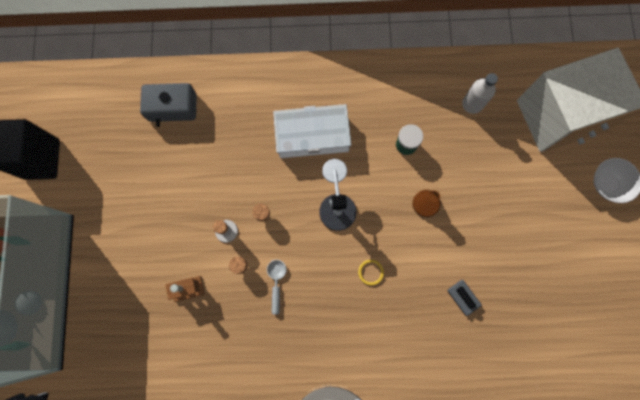

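The top view shows the stopper on its stand at about (223,229), loose corks at (262,213) and (237,266), the flask at (427,203), and the lamp grip at about (339,202). I'll zoom in on these.

Run:
```python
import cv2,numpy as np
t=cv2.imread("pics/top0.png"); s=cv2.imread("pics/scene0.png")
def c(i,x,y,w,h,f): return cv2.resize(i[y:y+h,x:x+w],None,fx=f,fy=f,interpolation=cv2.INTER_CUBIC)
a=np.vstack([np.hstack([c(t,200,190,80,60,5),c(t,300,150,80,60,5)]),np.hstack([c(t,390,170,80,60,5),c(s,360,180,80,60,5+0)])])
cv2.imwrite("pics/z1.png",a)
a=np.hstack([c(s,270,170,80,80,5),c(s,190,160,80,80,5)])
cv2.imwrite("pics/z2.png",a)
```

```text
(no output)
```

View pics/z1.png

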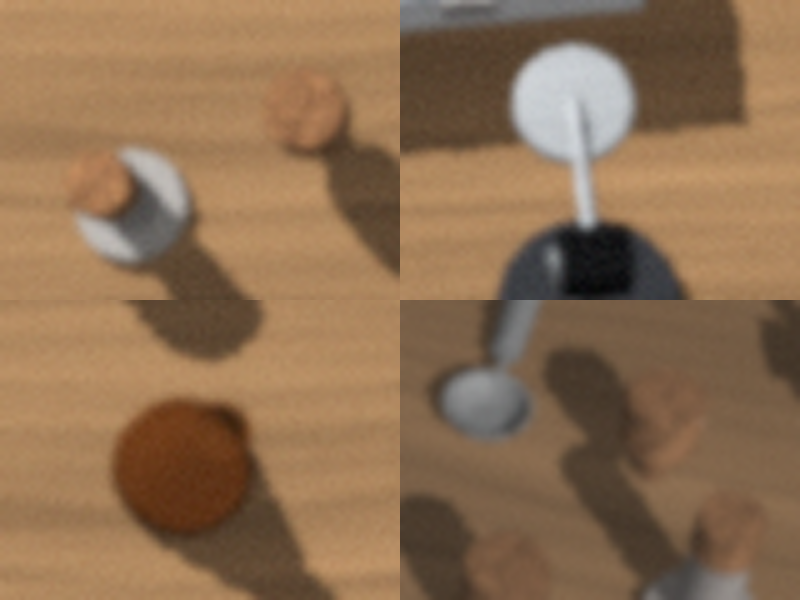

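View pics/z2.png

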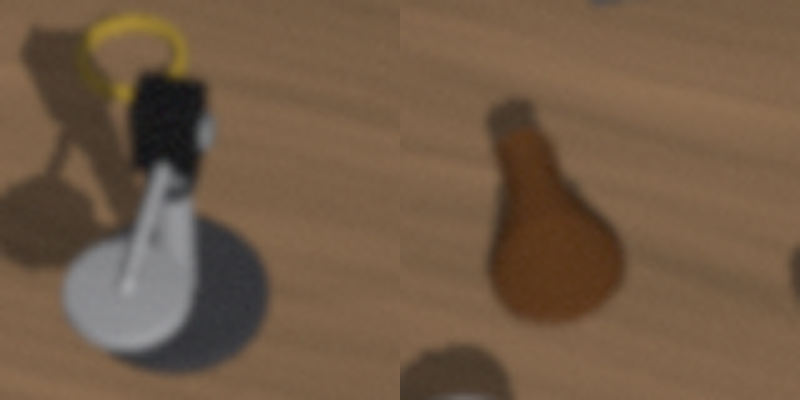

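```bash
cat > h.py <<'E'
import numpy as np,cv2
from station import bot,read_camera
D={n:read_camera(n) for n in("scene","top")}
def ray(n,p):
    d=D[n];C=-d["R"].T@d["t"];v=d["R"].T@np.linalg.solve(d["K"],[p[0],p[1],1]);return C,v/np.linalg.norm(v)
def plane(n,p,z):
    C,v=ray(n,p);return C+v*(z-C[2])/v[2]
def tri(ps,pt):
    A=[];b=[]
    for n,p in(("scene",ps),("top",pt)):
        C,v=ray(n,p);M=np.eye(3)-np.outer(v,v);A.append(M);b.append(M@C)
    x=np.linalg.lstsq(np.vstack(A),np.hstack(b),rcond=None)[0];return x
def proj(n,X):
    d=D[n];c=d["R"]@np.array(X,float)+d["t"];q=d["K"]@c;return q[:2]/q[2]
E
cat > m.py <<'E'
from h import *
np.set_printoptions(precision=1,suppress=True)
hs={n:cv2.cvtColor(D[n]["color"],cv2.COLOR_RGB2HSV) for n in D}
def blob(n,box,f):
    x,y,w,h=box;m=f(hs[n][y:y+h,x:x+w].astype(int)).astype(np.uint8)
    k,l,s,c=cv2.connectedComponentsWithStats(m);i=1+np.argmax(s[1:,4]);mm=(l==i).astype(np.uint8)
    ct=max(cv2.findContours(mm,0,2)[0],key=cv2.contourArea);e=cv2.minAreaRect(ct)
    print(n,box,"area",s[i,4],"cen",c[i]+[x,y],"bbox",s[i,:4]+[x,y,0,0],"rect c",np.array(e[0])+[x,y],e[1:])
    return c[i]+[x,y]
for n,p in(("top",(204,220)),("top",(220,227)),("scene",(426,226)),("top",(427,203)),("top",(435,193)),("top",(339,202)),("scene",(213,184)),("scene",(215,195)),("scene",(304,195)),("top",(250,240)),("scene",(400,240)),("top",(262,212)),("top",(311,204))): print(n,p,hs[n][p[1],p[0]])
print("tri head",tri((426.2,226),(220.2,226.6)))
print("foot z3",plane("top",(226.6,231.4),3))
a=blob("top",(320,185,40,40),lambda h:h[...,2]<35)
b=blob("scene",(285,175,40,40),lambda h:h[...,2]<35)
print("grip tri",tri(b,a),plane("top",a,138),plane("scene",b,138))
a=blob("top",(315,150,40,40),lambda h:(h[...,2]>120)&(h[...,1]<60))
print("lamphead",plane("top",a,113))
a=blob("top",(400,180,50,45),lambda h:(h[...,1]>190)&(h[...,2]<140))
print("flask base",plane("top",a,10))
a=blob("scene",(190,170,60,60),lambda h:(h[...,1]>190)&(h[...,2]<140))
print("flask rim tri",tri((213,182.4),(435,194)),plane("top",(435,194),100),plane("scene",(213,182.4),100))
E
python3 m.py
```

```text
top (204, 220) [ 15 119 158]
top (220, 227) [ 13 128 170]
scene (426, 226) [ 13 118 125]
top (427, 203) [ 13 197  96]
top (435, 193) [ 11 180  65]
top (339, 202) [150  12  21]
scene (213, 184) [ 13 105  73]
scene (215, 195) [ 14 183  85]
scene (304, 195) [ 0 10 25]
top (250, 240) [ 15 115 178]
scene (400, 240) [ 14 105 131]
top (262, 212) [ 13 131 166]
top (311, 204) [ 15 116 171]
tri head [502.7 263.9  73.8]
foot z3 [500.  261.3   3. ]
top (320, 185, 40, 40) area 160 cen [339.2 202.4] bbox [332 196  15  14] rect c [339.1 202.3] ((13.39928913116455, 13.218217849731445), 84.80557250976562)
scene (285, 175, 40, 40) area 184 cen [302.8 194. ] bbox [297 186  13  19] rect c [302.7 194.8] ((11.95071792602539, 17.563934326171875), 5.194429397583008)
grip tri [543.7 -37.  136.7] [543.3 -36.3 138. ] [545.  -37.2 138. ]
top (315, 150, 40, 40) area 516 cen [334.2 171. ] bbox [322 158  25  32] rect c [335.6 171.7] ((28.749011993408203, 24.26465606689453), 47.48955535888672)
lamphead [627.8 -27.7 113. ]
top (400, 180, 50, 45) area 378 cen [426.1 203. ] bbox [414 191  25  25] rect c [426. 203.] ((24.0, 24.0), -0.0)
flask base [ 559.7 -271.4   10. ]
scene (190, 170, 60, 60) area 1 cen [220. 194.] bbox [220 194   1   1] rect c [220. 194.] ((0.0, 0.0), 0.0)
flask rim tri [ 560.4 -270.6  123.1] [ 564.7 -275.   100. ] [ 541.4 -286.7  100. ]
```

```bash
cat > m2.py <<'E'
from h import *
def ov(n,circs,box,f=8):
    x,y,w,h=box;im=cv2.resize(D[n]["color"][y:y+h,x:x+w,::-1],None,fx=f,fy=f,interpolation=cv2.INTER_CUBIC)
    for (X,r) in circs:
        a=np.linspace(0,6.283,60);P=[proj(n,[X[0]+r*np.cos(t),X[1]+r*np.sin(t),X[2]]) for t in a]
        P=((np.array(P)-[x,y]+.5)*f).astype(np.int32);cv2.polylines(im,[P],True,(0,255,0),1)
    return im
fl=(560,-271)
c=[((*fl,0),37),((*fl,100),15.5),((*fl,64),15.5)]
a=np.hstack([ov("scene",c,(190,170,50,60)),ov("top",c,(400,175,50,60))]);cv2.imwrite("pics/o1.png",a)
s=(502,263)
c=[((*s,0),30),((*s,88),17),((*s,62),17)]
a=np.hstack([ov("scene",c,(400,205,50,60)),ov("top",c,(200,205,50,60))]);cv2.imwrite("pics/o2.png",a)
E
python3 m2.py
```

```text
(no output)
```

View pics/o1.png

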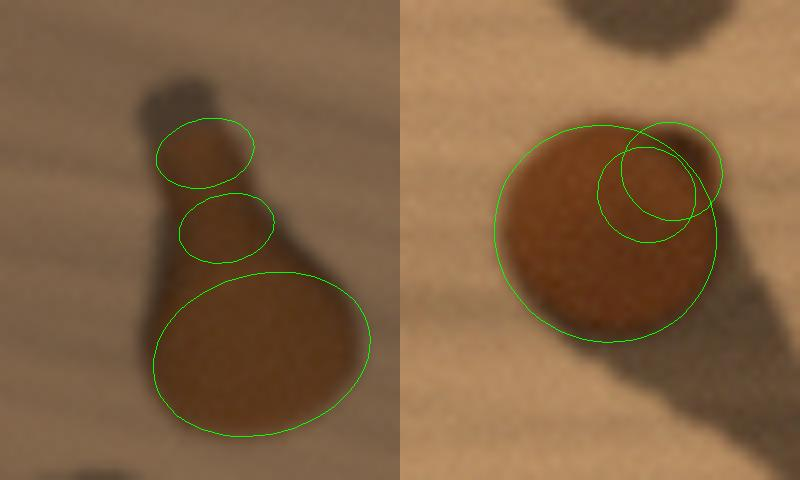

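View pics/o2.png

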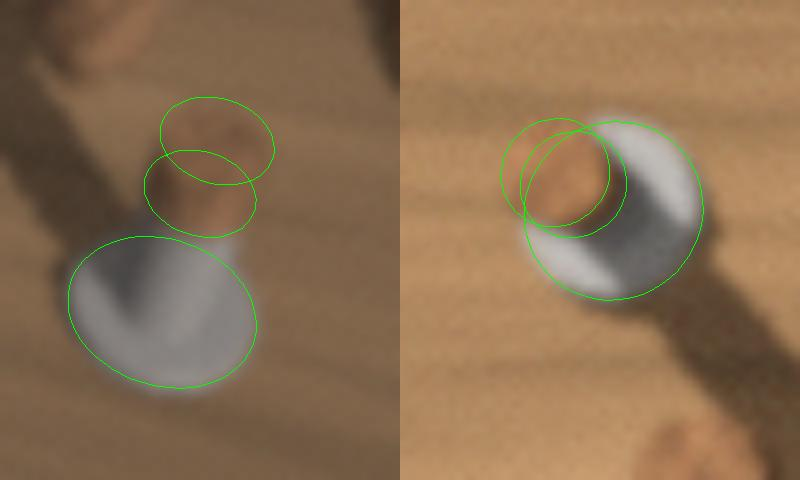

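Seen in the overlays, the flask and stopper estimates agree with both views to about 1–2 mm: stopper (502,263), flask (560,-271), grip (544,-37) with yaw about 0.1. Moving over the stopper now.

drive_tool:
  moves:
    - [[0,0,0],-0.165,1]
    - [[0,0,0],-0.165,1]
    - [[-36,40,0],0,1]
    - [[-36,40,0],0,1]
    - [[-36,40,0],0,1]
    - [[-36,40,0],0,1]
    - [[-36,40,0],0,1]
    - [[-36,40,0],0,1]
    - [[-36,40,0],0,1]
    - [[-36,40,0],0,1]
  squeeze: 30

```text
clock: 1.55
position: [475.3, 277.2, 231.4]
ee_rot: [-0.0, 0.673, 0.74, 0.0]
wrist_force: [0.2, 1.6, -0.0]
finger_gap: 0.995
```

```bash
cat > go.py <<'E'
import sys,numpy as np
from station import bot
from scipy.spatial.transform import Rotation as R
np.set_printoptions(precision=2,suppress=True)
o=bot.get_obs();q=o["ee_rot"];M=R.from_quat([*q[1:],q[0]]).as_matrix()
print("t",o["clock"],"pos",o["position"],"xang",np.arctan2(M[1,0],M[0,0]),"zdir",M[:,2],"F",o["wrist_force"],"gap",o["finger_gap"],"q",o["qpos"])
if len(sys.argv)>3: print("tool delta",M.T@(np.array(list(map(float,sys.argv[1:4])))-o["position"]))
E
python3 go.py 502 263 53
```

```text
t 1.55 pos [475.34 277.21 231.41] xang 1.6653999453446984 zdir [ 0.  0. -1.] F [ 0.16  1.58 -0.03] gap 0.9946331492813049 q [-0.73  0.31  0.22  1.52 -0.07  1.32  1.17]
tool delta [-16.74  25.14 178.41]
```

drive_tool:
  moves:
    - [[-8,12,20],0,1]
    - [[-8,12,30],0,1]
    - [[0,0,30],0,1]
    - [[0,0,20],0,1]
    - [[0,0,0],0,1]
    - [[0,0,0],0,1]

```text
clock: 2.3
position: [500.2, 264.9, 132.3]
ee_rot: [0.0, 0.673, 0.74, 0.001]
wrist_force: [-0.3, 0.2, 0.0]
finger_gap: 1.001
```

```bash
python3 go.py 502 263 53
python3 - <<'E'
from m2 import *
s=(502,263)
c=[((*s,88),17)]
a=np.hstack([ov("scene",c,(390,170,60,90),6),ov("top",c,(190,190,60,90),6)]);cv2.imwrite("pics/o3.png",a)
E
```

```text
t 2.3 pos [500.18 264.94 132.28] xang 1.6652194460581966 zdir [ 0.  0. -1.] F [-0.29  0.16  0.03] gap 1.0013814039714741 q [-0.68  0.42  0.22  1.62 -0.1   1.11  1.23]
tool delta [-2.16  1.5  79.28]
```

View pics/o3.png

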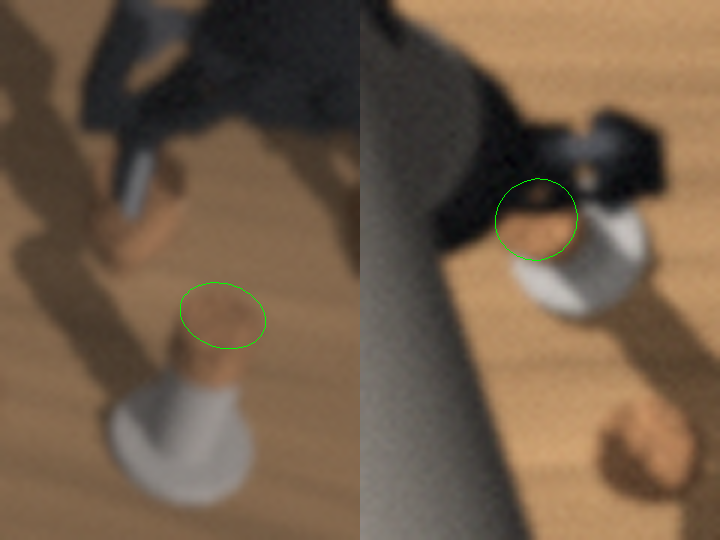

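The picture shows the gripper centred above the stopper, with the head inside the predicted circle in both views. Descending.

drive_tool:
  moves:
    - [[-2,1.5,15],0,1]
    - [[0,0,20],0,1]
    - [[0,0,20],0,1]
    - [[0,0,16],0,1]
    - [[0,0,6],0,1]
    - [[0,0,0],0,1]
    - [[0,0,0],0,1]

```text
clock: 3.28
position: [501.9, 263.0, 55.1]
ee_rot: [0.0, 0.673, 0.74, 0.001]
wrist_force: [-0.3, -0.2, 0.4]
finger_gap: 1.003
```

```bash
python3 go.py 502 263 53
```

```text
t 3.275 pos [501.94 263.02  55.08] xang 1.6651143682665888 zdir [ 0.  0. -1.] F [-0.32 -0.18  0.43] gap 1.0034397485834703 q [-0.67  0.5   0.21  1.7  -0.12  0.95  1.26]
tool delta [-0.03  0.05  2.08]
```

drive_tool:
  moves:
    - [[0,0,0],0,0.6]
    - [[0,0,0],0,0.5]
    - [[0,0,0],0,0.4]
    - [[0,0,0],0,0.3]
    - [[0,0,0],0,0.2]
    - [[0,0,0],0,0.2]
    - [[0,0,0],0,0.2]
    - [[0,0,0],0,0.2]

```text
clock: 4.28
position: [501.4, 263.3, 54.7]
ee_rot: [-0.0, 0.673, 0.74, 0.001]
wrist_force: [-1.3, 1.2, 3.2]
finger_gap: 0.385
```

```bash
python3 go.py 502 263 53
python3 - <<'E'
from m2 import *
a=np.hstack([ov("scene",[],(380,170,80,90),5),ov("top",[],(180,190,80,90),5)]);cv2.imwrite("pics/o4.png",a)
E
```

```text
t 4.275 pos [501.39 263.29  54.67] xang 1.6653845570958417 zdir [ 0.  0. -1.] F [-1.26  1.21  3.25] gap 0.38474507725708756 q [-0.67  0.5   0.21  1.7  -0.12  0.95  1.26]
tool delta [-0.35  0.58  1.67]
```

View pics/o4.png

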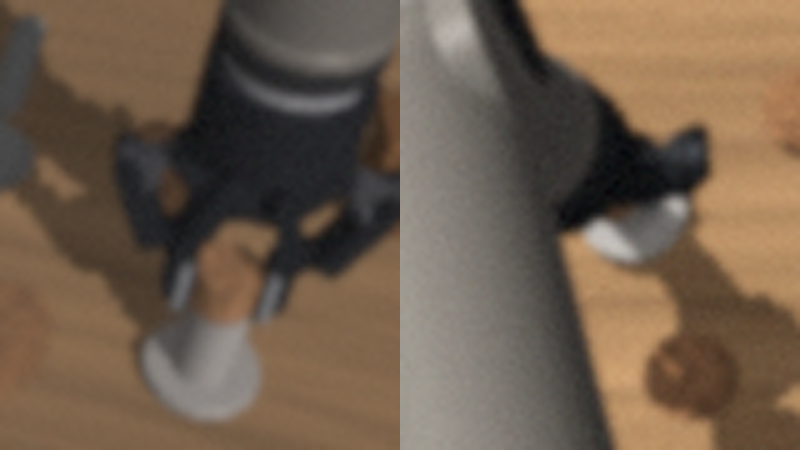

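The fingers are closed on the head, with the gap at about 33 mm. Lifting.

drive_tool:
  moves:
    - [[0,0,-5],0,0.2]
    - [[0,0,-15],0,0.2]
    - [[0,0,-30],0,0.2]
    - [[0,0,-40],0,0.2]
    - [[0,0,-40],0,0.2]
    - [[0,0,-40],0,0.2]
    - [[0,0,-15],0,0.2]
    - [[0,0,0],0,0.2]

```text
clock: 5.38
position: [501.8, 262.1, 240.1]
ee_rot: [0.001, 0.673, 0.739, 0.001]
wrist_force: [0.4, -0.8, -0.5]
finger_gap: 0.388
```

```bash
python3 go.py 559.5 -271.5 230
python3 - <<'E'
from m2 import *
a=np.hstack([ov("scene",[],(380,130,80,130),4),ov("top",[],(160,150,100,130),4)]);cv2.imwrite("pics/o5.png",a)
E
```

```text
t 5.375 pos [501.83 262.06 240.12] xang 1.6641290566672249 zdir [ 0.  0. -1.] F [ 0.36 -0.79 -0.5 ] gap 0.38761912588471076 q [-0.69  0.34  0.24  1.46 -0.08  1.35  1.22]
tool delta [-536.61    7.67   10.14]
```

View pics/o5.png

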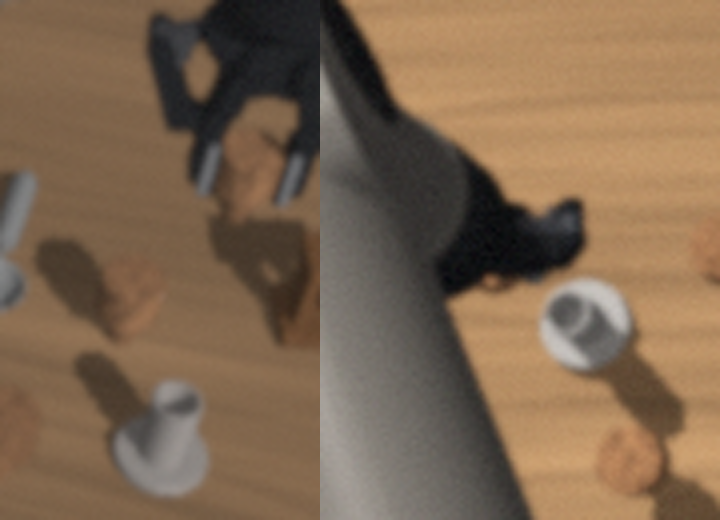

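The stopper is held upright and the stand is empty. Carrying it across to the flask.

drive_tool:
  moves:
    - [[-20,0,0],0,0.2]
    - [[-36,0,0],0,0.2]
    - [[-36,0,0],0,0.2]
    - [[-36,0,0],0,0.2]
    - [[-36,0,0],0,0.2]
    - [[-36,0,0],0,0.2]
    - [[-36,0,0],0,0.2]
    - [[-36,1,0],0,0.2]
    - [[-36,2,0],0,0.2]
    - [[-36,2,0],0,0.2]

```text
clock: 6.72
position: [537.1, -82.2, 238.1]
ee_rot: [-0.001, 0.674, 0.739, -0.001]
wrist_force: [0.6, -0.3, -0.4]
finger_gap: 0.39
```

drive_tool:
  moves:
    - [[-36,1,2],0,0.2]
    - [[-36,1,2],0,0.2]
    - [[-36,0,2],0,0.2]
    - [[-36,0,2],0,0.2]
    - [[-30,0,2],0,0.2]
    - [[-18,0,0],0,0.2]
    - [[0,0,0],0,0.2]
    - [[0,0,0],0,0.2]

```text
clock: 7.72
position: [558.9, -268.6, 229.1]
ee_rot: [-0.001, 0.672, 0.74, 0.001]
wrist_force: [-0.0, 0.4, 0.2]
finger_gap: 0.391
```

```bash
python3 go.py 559.5 -271.5 150
python3 - <<'E'
from m2 import *
a=np.hstack([ov("scene",[],(170,90,100,150),4),ov("top",[],(380,150,100,150),4)]);cv2.imwrite("pics/o6.png",a)
E
```

```text
t 7.725 pos [ 558.86 -268.65  229.11] xang 1.6667806919508024 zdir [-0.  0. -1.] F [-0.04  0.43  0.24] gap 0.39064636042760265 q [ 0.12  0.48  0.47  1.32 -0.22  1.39  2.25]
tool delta [-3.04  0.36 79.11]
```

View pics/o6.png

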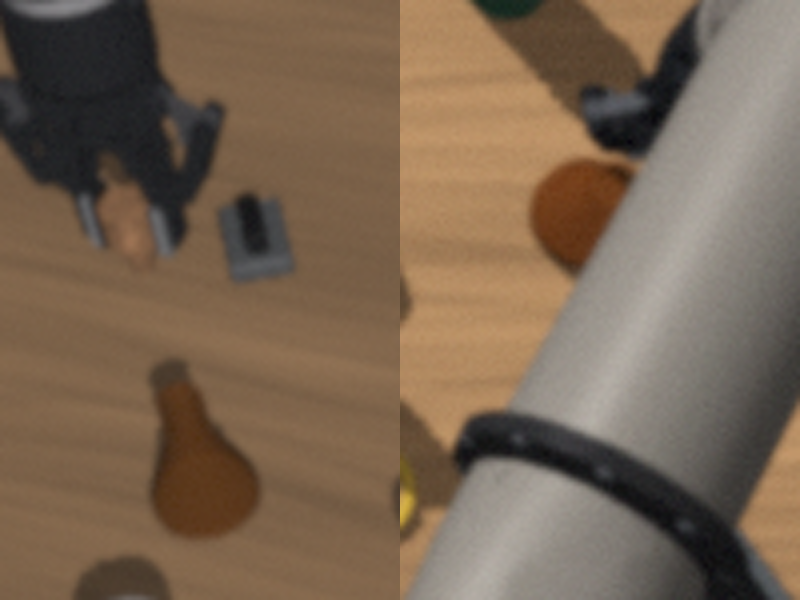

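Run:
```python
from m2 import *
im=cv2.imread("pics/top0.png")
x,y,w,h=395,170,90,90
a=cv2.resize(im[y:y+h,x:x+w],None,fx=5,fy=5,interpolation=cv2.INTER_CUBIC)
im=cv2.imread("pics/scene0.png");x,y,w,h=190,165,60,75
b=cv2.convertScaleAbs(cv2.resize(im[y:y+h,x:x+w],None,fx=6,fy=6,interpolation=cv2.INTER_CUBIC),alpha=2)
fl=(560,-271)
cv2.imwrite("pics/o7.png",np.hstack([a,b]))
for p in((445,220),(450,230),(455,240),(460,250)): 
    X=plane("top",p,0);print(p,X.round(0),proj("scene",X).round(1))
```

```text
(445, 220) [ 514. -320.    0.] [213.7 197.9]
(450, 230) [ 487. -331.    0.] [214.5 190.5]
(455, 240) [ 460. -342.    0.] [215.3 183.4]
(460, 250) [ 434. -353.    0.] [216.1 176.5]
```

View pics/o7.png

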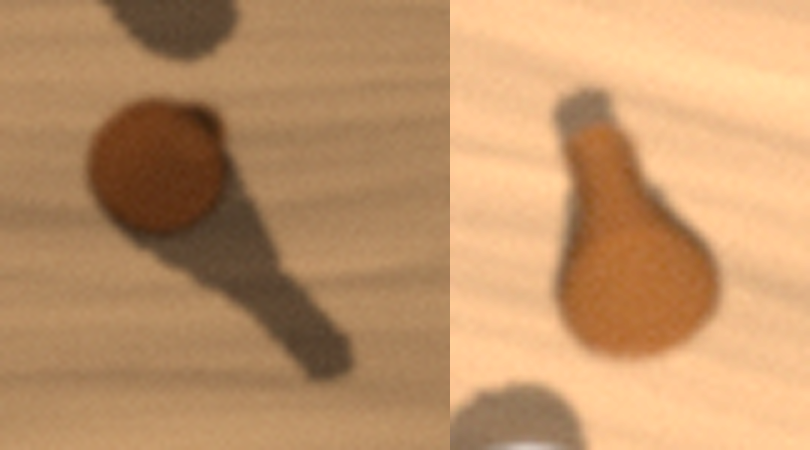

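The grey patch above the neck is the flask's own shadow, so the rim stays at about (559.5,-271.5). Lowering to just above the rim to compare them.

drive_tool:
  moves:
    - [[-3,0,15],0,0.2]
    - [[0,0,25],0,0.2]
    - [[0,0,30],0,0.2]
    - [[0,0,22],0,0.2]
    - [[0,0,10],0,0.2]
    - [[0,0,0],0,0.2]
    - [[0,0,0],0,0.2]
    - [[0,0,0],0,0.2]

```text
clock: 8.93
position: [559.7, -273.7, 128.5]
ee_rot: [0.001, 0.673, 0.74, 0.0]
wrist_force: [0.5, 0.1, -0.8]
finger_gap: 0.388
```

```bash
cat > v.py <<'E'
import sys
from m2 import *
p=bot.get_obs()["position"]; f=(559.5,-271.5)
c=[((p[0],p[1],p[2]-14.7),7),((p[0],p[1],p[2]+7.3),17)]
c2=[((*f,100),15.5),((*f,0),37)]
S=(185,150,55,75)
a=np.hstack([ov("scene",[],S,7),ov("scene",c+c2,S,7)]);cv2.imwrite(sys.argv[1],a)
E
python3 go.py 559.5 -271.5 92;python3 v.py pics/o8.png
```

```text
t 8.925 pos [ 559.65 -273.71  128.47] xang 1.6651184213894583 zdir [ 0. -0. -1.] F [ 0.51  0.12 -0.83] gap 0.3878210849565241 q [ 0.13  0.55  0.45  1.46 -0.25  1.18  2.29]
tool delta [ 2.26 -0.02 36.47]
```

View pics/o8.png

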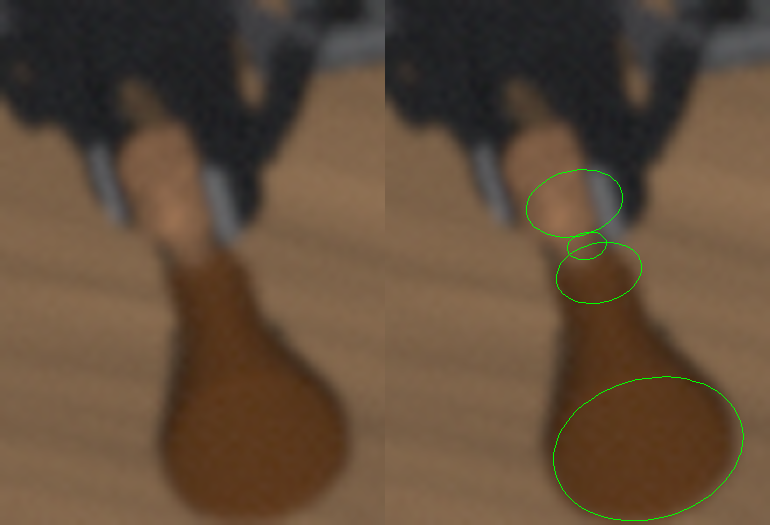

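Run:
```python
from h import *
np.set_printoptions(precision=1,suppress=True)
print("stand grip", proj("scene",(501.4,263.3,75)))
p=bot.get_obs()["position"];print(p)
for d in(-17,0,17):
    for z in(0,19): print(d,z,proj("scene",p+[-.09*d,d,z]))
ima=D["scene"]["color"]
def crop(n,x,y,w,h,f):
    i=cv2.convertScaleAbs(cv2.resize(D[n]["color"][y:y+h,x:x+w,::-1],None,fx=f,fy=f,interpolation=cv2.INTER_CUBIC),alpha=1.8)
    for k in range(0,w,5): cv2.line(i,(int((k+.5)*f),0),(int((k+.5)*f),6 if k%10 else 14),(255,255,0),1)
    for k in range(0,h,5): cv2.line(i,(0,int((k+.5)*f)),(6 if k%10 else 14,int((k+.5)*f)),(255,255,0),1)
    return i
cv2.imwrite("pics/o9.png",crop("scene",190,160,45,50,12)); cv2.imwrite("pics/o10.png",crop("top",400,160,60,60,9))
```

```text
stand grip [425.7 225.2]
[ 559.2 -273.4  127.8]
-17 0 [206.  179.6]
-17 19 [204.3 174.3]
0 0 [212.3 180.6]
0 19 [210.8 175.2]
17 0 [218.7 181.6]
17 19 [217.3 176.2]
```

View pics/o9.png

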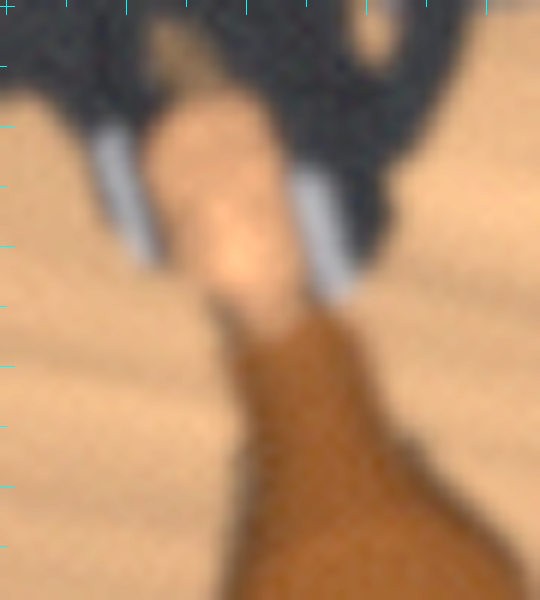

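View pics/o10.png

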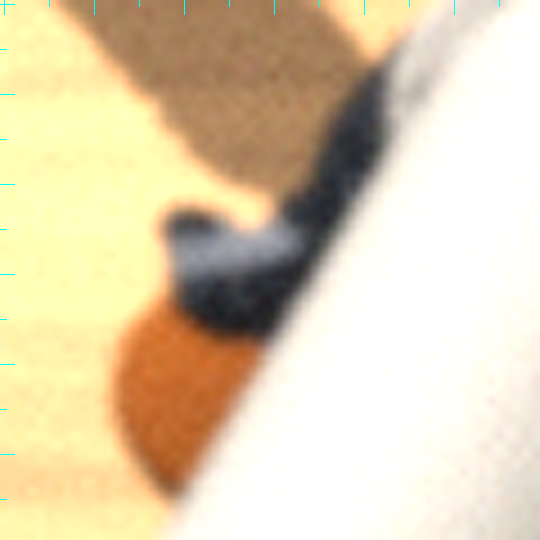

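Gripper and flask show nearly the same image offset (about -1 px). I'll shift about +2.5 mm in y and insert gently.

drive_tool:
  moves:
    - [[2.5,0.5,0],0,0.2]
    - [[0,0,4],0,0.2]
    - [[0,0,4],0,0.2]
    - [[0,0,4],0,0.2]
    - [[0,0,4],0,0.2]
    - [[0,0,0],0,0.2]

```text
clock: 9.88
position: [558.9, -270.6, 110.7]
ee_rot: [-0.0, 0.673, 0.74, -0.0]
wrist_force: [0.4, 0.6, -0.7]
finger_gap: 0.392
```

```bash
python3 go.py 559.5 -271 92;python3 v.py pics/o11.png
```

```text
t 9.875 pos [ 558.9  -270.55  110.72] xang 1.6650176506275305 zdir [-0.  0. -1.] F [ 0.41  0.64 -0.7 ] gap 0.39212196516518405 q [ 0.13  0.57  0.45  1.49 -0.26  1.14  2.29]
tool delta [-0.51  0.58 18.72]
```

View pics/o11.png

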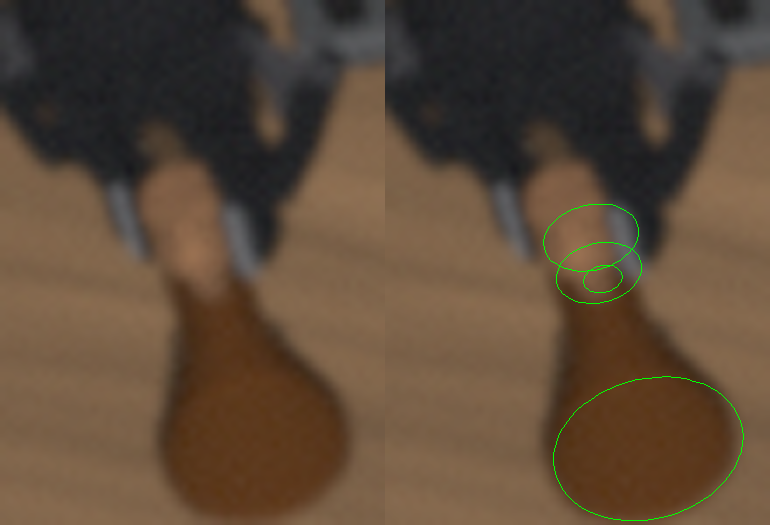

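The plug foot is inside the rim ellipse and the force is near zero. Continuing down.

drive_tool:
  moves:
    - [[0,0,4],0,0.2]
    - [[0,0,4],0,0.2]
    - [[0,0,3],0,0.2]
    - [[0,0,0],0,0.2]
    - [[0,0,0],0,0.2]

```text
clock: 10.6
position: [559.3, -270.8, 100.3]
ee_rot: [0.0, 0.673, 0.74, 0.0]
wrist_force: [-0.7, -0.7, -0.8]
finger_gap: 0.39
```

```bash
python3 go.py 559.5 -271 92;python3 v.py pics/o12.png
```

```text
t 10.6 pos [ 559.28 -270.76  100.33] xang 1.6651090331343408 zdir [ 0. -0. -1.] F [-0.71 -0.71 -0.81] gap 0.3897851642889356 q [ 0.13  0.58  0.44  1.5  -0.26  1.12  2.29]
tool delta [-0.26  0.2   8.33]
```

View pics/o12.png

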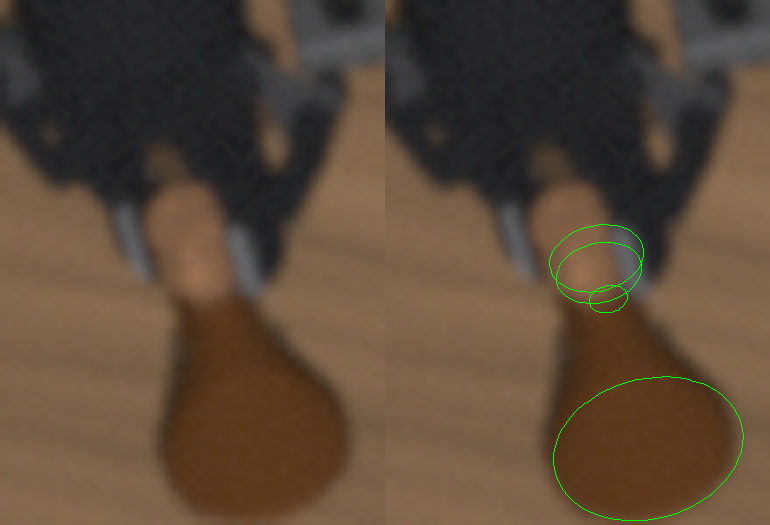

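drive_tool:
  moves:
    - [[0,0,3],0,0.2]
    - [[0,0,2],0,0.2]
    - [[0,0,1],0,0.2]
    - [[0,0,0],0,0.2]
    - [[0,0,0],0,0.2]

```text
clock: 11.32
position: [559.2, -270.8, 94.4]
ee_rot: [0.0, 0.673, 0.74, 0.0]
wrist_force: [0.6, 0.8, -0.3]
finger_gap: 0.387
```

drive_tool:
  moves:
    - [[0,0,1],0,0.2]
    - [[0,0,1],0,0.2]
    - [[0,0,0],0,0.2]
    - [[0,0,0],0,0.2]

```text
clock: 11.82
position: [559.3, -270.8, 92.7]
ee_rot: [0.0, 0.673, 0.74, 0.0]
wrist_force: [-0.1, 0.9, 2.9]
finger_gap: 0.391
```

```bash
python3 go.py 559.5 -271 92;python3 v.py pics/o13.png
```

```text
t 11.825 pos [ 559.32 -270.75   92.71] xang 1.6651333680960112 zdir [ 0. -0. -1.] F [-0.13  0.92  2.9 ] gap 0.3910135730591108 q [ 0.13  0.59  0.44  1.51 -0.27  1.11  2.29]
tool delta [-0.26  0.15  0.71]
```

View pics/o13.png

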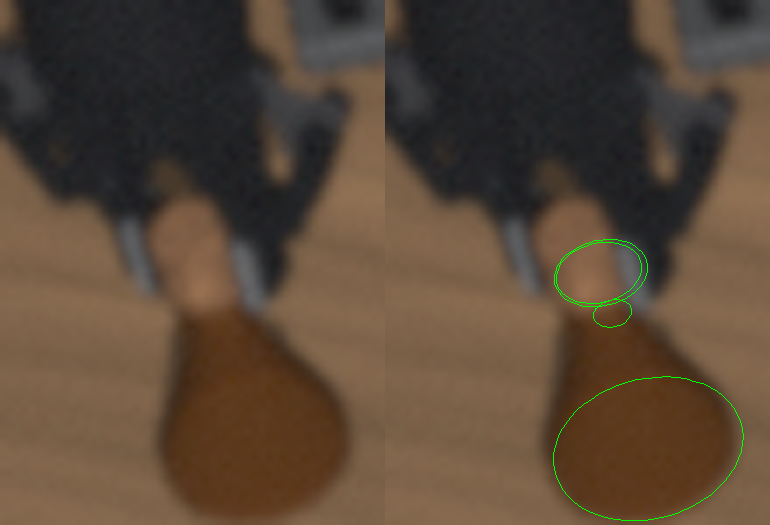

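Contact came at the expected height (92.7 mm, 2.9 N up), and the head sits on the rim. Pressing slightly, then releasing.

drive_tool:
  moves:
    - [[0,0,0.5],0,0.2]
    - [[0,0,0],0,0.4]
    - [[0,0,0],0,0.44]
    - [[0,0,0],0,0.5]
    - [[0,0,0],0,0.6]
    - [[0,0,0],0,0.7]
    - [[0,0,0],0,0.8]
    - [[0,0,0],0,0.8]

```text
clock: 12.92
position: [559.2, -270.7, 91.8]
ee_rot: [0.0, 0.673, 0.74, 0.0]
wrist_force: [0.5, 0.8, 0.5]
finger_gap: 0.799
```

```bash
python3 go.py 559.5 -271 92;python3 v.py pics/o14.png
```

```text
t 12.925 pos [ 559.24 -270.74   91.84] xang 1.6650687611162878 zdir [ 0. -0. -1.] F [0.5  0.76 0.45] gap 0.7988969598998761 q [ 0.13  0.59  0.44  1.51 -0.27  1.11  2.29]
tool delta [-0.29  0.23 -0.16]
```

View pics/o14.png

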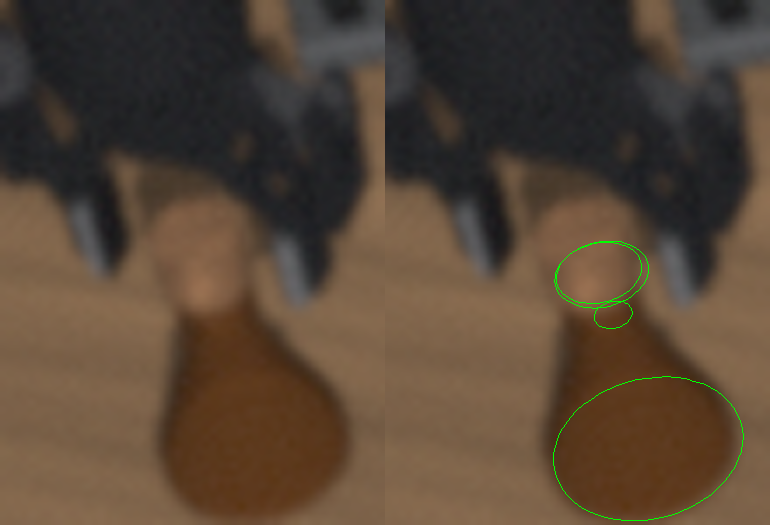

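The fingers are clear and the stopper sits flat on the rim with the flask upright. Rising straight up, then moving toward the lamp.

drive_tool:
  moves:
    - [[0,0,-10],0,0.8]
    - [[0,0,-30],0,0.8]
    - [[0,0,-40],0,0.8]
    - [[0,0,-40],0,0.9]
    - [[0,0,-30],0,1]
    - [[0,0,0],0,1]

```text
clock: 13.78
position: [560.7, -272.1, 245.9]
ee_rot: [0.004, 0.673, 0.74, 0.001]
wrist_force: [-0.6, -0.0, 0.2]
finger_gap: 1.0
```

drive_tool:
  moves:
    - [[30,0,0],0,1]
    - [[36,0,0],0,1]
    - [[36,0,0],0,1]
    - [[36,0,0],0,1]
    - [[36,0,0],0,1]
    - [[36,0,0],0,1]
    - [[20,0,0],0,1]
    - [[0,0,0],0,1]
    - [[0,0,0],0,1]

```text
clock: 14.9
position: [537.2, -43.3, 241.4]
ee_rot: [0.0, 0.674, 0.739, -0.001]
wrist_force: [0.0, -0.1, 0.6]
finger_gap: 1.005
```

```bash
python3 go.py 543.8 -36.7 118
python3 - <<'E'
from m2 import *
f=(559.5,-271.5); g=(543.8,-36.7)
ca=[((*f,100),17),((*f,126),17),((*f,0),37)]
a=np.hstack([ov("scene",[],(185,150,55,80),6),ov("top",[],(400,160,55,80),6)]);cv2.imwrite("pics/o15.png",a)
def gr(n,box,f=6):
    im=ov(n,[],box,f)
    for z in(115,161):
        a=.1;P=[]
        for sx,sy in((14,17),(-14,17),(-14,-17),(14,-17)): P.append(proj(n,[g[0]+sx*np.cos(a)-sy*np.sin(a),g[1]+sx*np.sin(a)+sy*np.cos(a),z]))
        cv2.polylines(im,[((np.array(P)-box[:2]+.5)*f).astype(np.int32)],True,(0,255,0),1)
    return im
cv2.imwrite("pics/o16.png",np.hstack([gr("scene",(270,150,65,80)),gr("top",(310,160,65,80))]))
E
```

```text
t 14.9 pos [537.22 -43.34 241.4 ] xang 1.6633674112940713 zdir [-0. -0. -1.] F [ 0.01 -0.14  0.58] gap 1.005094031122633 q [-0.27  0.29  0.41  1.54 -0.12  1.34  1.82]
tool delta [  6.16   7.28 123.39]
```

View pics/o15.png

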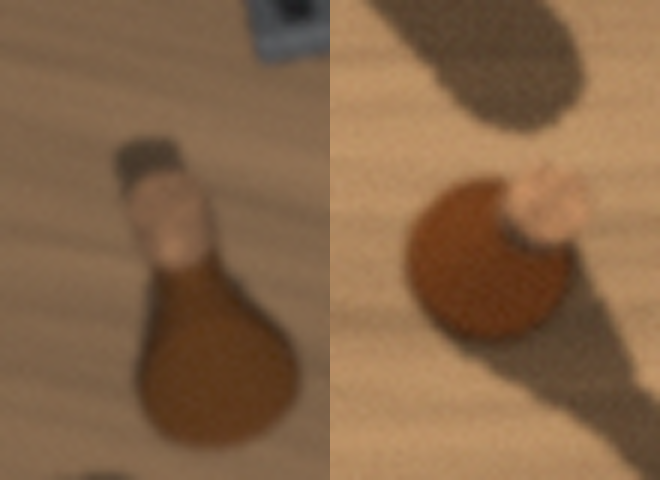

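View pics/o16.png

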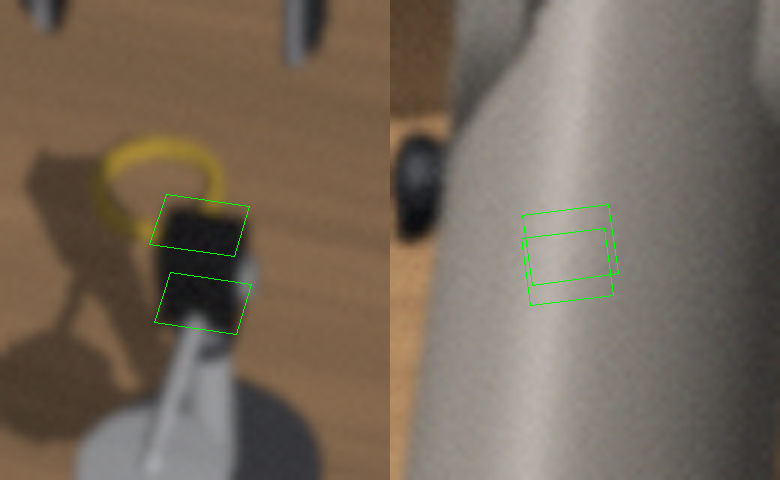

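The stopper is seated centred in both views. The grip outline fits to about 1 px. Going down over the grip.

drive_tool:
  moves:
    - [[6,7,15],0,1]
    - [[0,0,25],0,1]
    - [[0,0,0],0,1]
    - [[0,0,0],0,1]

```text
clock: 15.5
position: [544.3, -35.3, 201.9]
ee_rot: [0.0, 0.673, 0.74, 0.0]
wrist_force: [0.1, -0.3, -0.0]
finger_gap: 0.999
```

```bash
python3 go.py 543.8 -36.7 117
python3 - <<'E'
from m2 import *
cv2.imwrite("pics/o17.png",np.hstack([ov("scene",[],(265,130,75,90),5),ov("top",[],(300,150,75,90),5)]))
E
```

```text
t 15.5 pos [544.31 -35.32 201.93] xang 1.6647026962524234 zdir [ 0. -0. -1.] F [ 0.11 -0.27 -0.03] gap 0.998550183742979 q [-0.27  0.33  0.4   1.59 -0.13  1.25  1.82]
tool delta [-1.3  -0.66 84.93]
```

View pics/o17.png

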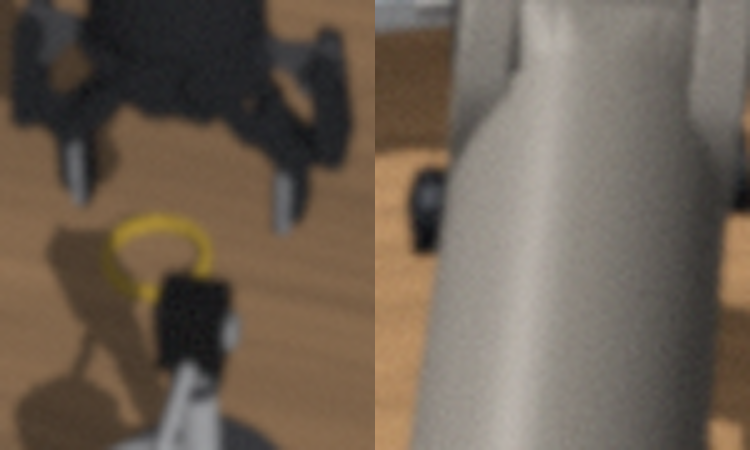

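The grip lies between the open pads. Descending and then closing gradually.

drive_tool:
  moves:
    - [[-1,0,15],0,1]
    - [[0,-0.5,25],0,1]
    - [[0,0,25],0,1]
    - [[0,0,15],0,1]
    - [[0,0,4],0,1]
    - [[0,0,0],0,1]
    - [[0,0,0],0,1]

```text
clock: 16.48
position: [544.4, -36.3, 118.8]
ee_rot: [0.001, 0.673, 0.74, 0.001]
wrist_force: [0.8, -0.1, 0.2]
finger_gap: 0.999
```

```bash
python3 go.py 543.8 -36.7 117
python3 - <<'E'
from m2 import *
cv2.imwrite("pics/o18.png",np.hstack([ov("scene",[],(265,150,75,90),5),ov("top",[],(300,150,75,90),5)]))
E
```

```text
t 16.475 pos [544.43 -36.29 118.79] xang 1.6650378305539904 zdir [ 0. -0. -1.] F [ 0.83 -0.09  0.21] gap 0.9994147964318663 q [-0.26  0.4   0.38  1.7  -0.17  1.07  1.85]
tool delta [-0.35 -0.67  1.79]
```

View pics/o18.png

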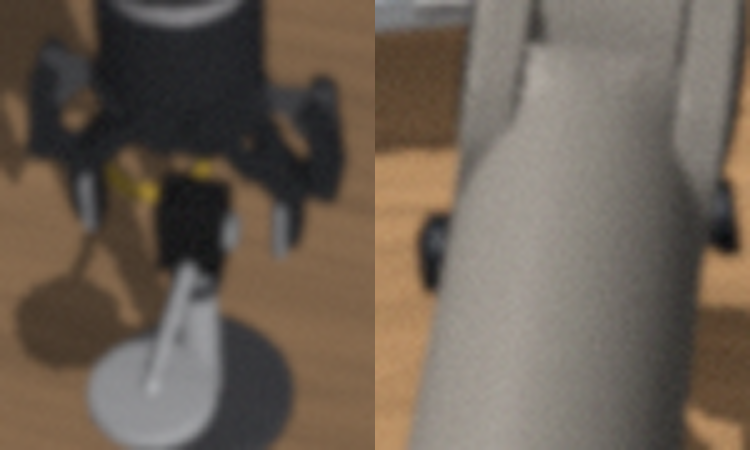

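drive_tool:
  moves:
    - [[0,0,0],0,0.7]
    - [[0,0,0],0,0.55]
    - [[0,0,0],0,0.48]
    - [[0,0,0],0,0.42]
    - [[0,0,0],0,0.3]
    - [[0,0,0],0,0.2]
    - [[0,0,0],0,0.2]
    - [[0,0,0],0,0.2]
  squeeze: 45

```text
clock: 17.58
position: [543.6, -33.9, 118.3]
ee_rot: [-0.001, 0.673, 0.74, 0.001]
wrist_force: [-2.6, 5.0, 4.6]
finger_gap: 0.393
```

```bash
python3 go.py 543.8 -36.7 117
python3 - <<'E'
from m2 import *
cv2.imwrite("pics/o19.png",np.hstack([ov("scene",[],(265,150,75,90),6)]))
E
```

```text
t 17.575 pos [543.63 -33.87 118.32] xang 1.6659518130738955 zdir [ 0.  0. -1.] F [-2.58  5.02  4.59] gap 0.39302380673121506 q [-0.26  0.4   0.38  1.7  -0.17  1.07  1.85]
tool delta [-2.83 -0.1   1.31]
```

View pics/o19.png

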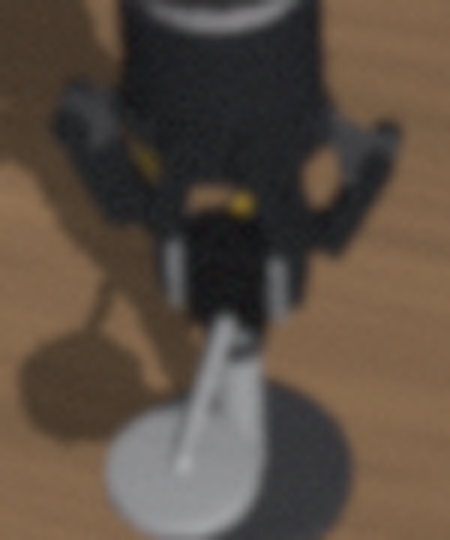

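The gap equals that for a 34 mm width, so the button is flush. I'll relieve the 2 mm side offset and lift slowly.

drive_tool:
  moves:
    - [[2,0,0],0,0.2]
    - [[0,0,-3],0,0.2]
    - [[0,0,-6],0,0.2]
    - [[0,0,-8],0,0.2]
    - [[0,0,-8],0,0.2]
    - [[0,0,0],0,0.2]

```text
clock: 18.42
position: [543.6, -33.9, 143.3]
ee_rot: [0.0, 0.673, 0.74, 0.0]
wrist_force: [3.3, 4.0, -5.0]
finger_gap: 0.392
```

```bash
python3 go.py 543.8 -36.7 218
python3 - <<'E'
from m2 import *
cv2.imwrite("pics/o20.png",np.hstack([ov("scene",[],(265,130,75,100),6)]))
E
```

```text
t 18.425 pos [543.58 -33.91 143.32] xang 1.6651089444065823 zdir [ 0.  0. -1.] F [ 3.31  4.01 -5.01] gap 0.39154593488689904 q [-0.26  0.38  0.39  1.67 -0.16  1.12  1.83]
tool delta [ -2.76   0.01 -74.68]
```

View pics/o20.png

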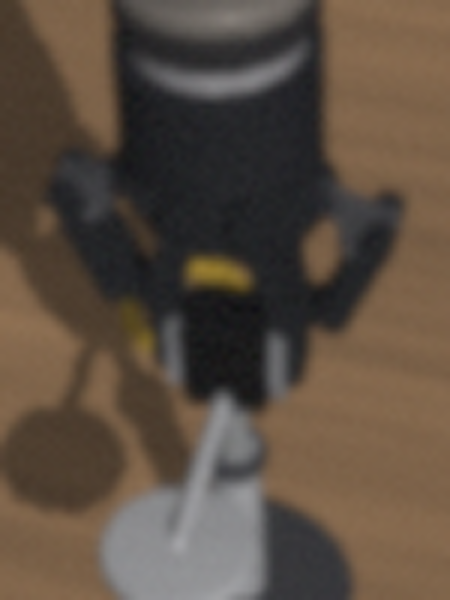

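The mast is extending with the grip (25 mm, about 5 N down). Continuing to the top.

drive_tool:
  moves:
    - [[0,0,-10],0,0.2]
    - [[0,0,-12],0,0.2]
    - [[0,0,-12],0,0.2]
    - [[0,0,-12],0,0.2]
    - [[0,0,-12],0,0.2]
    - [[0,0,-8],0,0.2]
    - [[0,0,-4],0,0.2]
    - [[0,0,0],0,0.2]
    - [[0,0,0],0,0.2]

```text
clock: 19.65
position: [543.5, -33.9, 212.1]
ee_rot: [-0.0, 0.673, 0.74, 0.0]
wrist_force: [4.4, 2.5, -8.0]
finger_gap: 0.393
```

```bash
python3 go.py 543.8 -36.7 218
```

```text
t 19.65 pos [543.53 -33.9  212.13] xang 1.6650835948014717 zdir [ 0.  0. -1.] F [ 4.39  2.49 -7.97] gap 0.39277804403120564 q [-0.28  0.32  0.4   1.57 -0.13  1.28  1.81]
tool delta [-2.81  0.01 -5.88]
```

drive_tool:
  moves:
    - [[0,0,-3],0,0.2]
    - [[0,0,-2],0,0.2]
    - [[0,0,-1],0,0.2]
    - [[0,0,0],0,0.2]
    - [[0,0,0],0,0.2]

```text
clock: 20.27
position: [543.5, -33.9, 217.8]
ee_rot: [-0.0, 0.673, 0.74, 0.0]
wrist_force: [5.1, 2.9, -7.6]
finger_gap: 0.393
```

drive_tool:
  moves:
    - [[0,0,-1],0,0.2]
    - [[0,0,-1],0,0.2]
    - [[0,0,0],0,0.2]
    - [[0,0,0],0,0.2]
    - [[0,0,0],0,0.2]

```text
clock: 20.9
position: [543.5, -33.9, 218.4]
ee_rot: [-0.0, 0.673, 0.74, -0.0]
wrist_force: [6.9, 2.0, -13.2]
finger_gap: 0.39
```

```bash
python3 go.py 543.8 -36.7 218;  python3 - <<'E'
from m2 import *
cv2.imwrite("pics/o21.png",np.hstack([ov("scene",[],(265,100,75,120),5),ov("scene",[],(185,150,75,120),5)]))
E
```

```text
t 20.9 pos [543.49 -33.91 218.42] xang 1.664989587465181 zdir [-0. -0. -1.] F [  6.93   2.01 -13.22] gap 0.3902563765137075 q [-0.28  0.32  0.4   1.56 -0.13  1.29  1.81]
tool delta [-2.8   0.05  0.42]
```

View pics/o21.png

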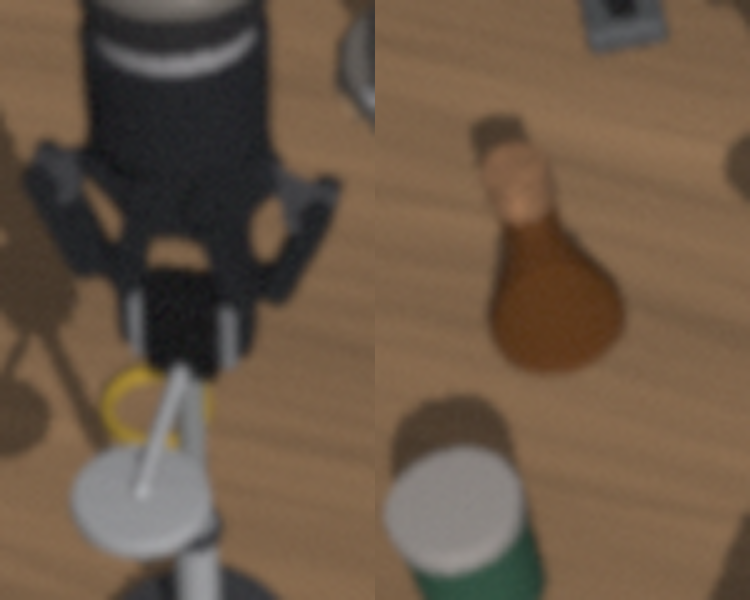

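The mast is at its end stop: the tool rose 100 mm and the load jumped to 13 N. The stopper is still seated and the flask is upright. Handing in.

```bash
python3 -c "
from station import bot
print(bot.close_job())
o=bot.get_obs();print(o['clock'],o['position'],o['wrist_force'],o['finger_gap'])"
```

```text
the job is handed in; nothing more can be done
None
the job is handed in; nothing more can be done
```

The job is handed in at about 21 s of the 56 s allowed. `close_job()` gives no verdict, so these are my own last checks.

- **Stopper:** I took the cork from its stand and set it into the amber flask's neck. It met the rim at the expected height with about 3 N, and I let go of it. The last picture shows the head flat on the rim and the flask upright.
- **Lamp:** I gripped it across the button, and the fingers closed to the same opening as on the 34 mm cork head, so the button was in flush. I then pulled it up past the first stop to the second. The tool rose 100 mm, and the downward load went from about 8 N to 13 N at the end stop. The lamp was still gripped and held there at hand-in.
- **Bystanders:** I touched none of them on purpose, and none looked moved in the pictures I took. I did not measure each one at the end.

Two readings did not agree fully. The scene camera showed things about 1 px (2–3 mm) off the calibrated positions, and the lamp grip lay about 2 mm off my estimate in y. The second left a few newtons of sideways load on the grip, about 7 N at the end.

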